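# Press a connecting rod and a sprocket home in their foam insert

### The arm

A 7-joint arm with a two-finger parallel gripper is mounted at the origin on a cart in front of the work surface, level with it; the furniture and walls round the work are solid. World frame = base frame: x ahead of the robot, y to its left, z up, the work surface at z = 0. Lengths are in m, angles in rad, forces in N, time in s.
With the tool pointing down it reaches from about 0.4 to 0.85 m from the base axis. Payload 10.4 kg.
Tool frame: the origin (TCP) lies on the front face of the gripper's body, between the roots of the fingers; the fingertips stand 73 mm ahead of it and the grasp point (between the pads) lies 54 mm ahead of it; x points along the fingers, y is the direction in which the jaws open and shut, and the axes are right-handed (so a half turn about x gives the same grasp; the last joint's range is limited). The gripper opens to 85 mm and grips with 20 to 120 N. Pads are 22 mm wide; open, the fingers measure 114 mm over their backs; the gripper's body (76 mm by 85 mm) begins 54 mm behind the grasp point. The pads swing forward as they close: fully open they stand 13 mm farther back than shut.
Start: joints at [-1.362, 0.332, -0.065, 1.46, 0.022, 1.35, -0.088], TCP at [0.144, 0.608, 0.304] pointing down, gripper open.
Joint ranges: [-2.6, 2.6], [-0.5, 2.12], [-1.47, 1.34], [0.16, 2.42], [-1.27, 4.41], [0.06, 2.06], [-2.6, 2.6]. Speed limits (rad/s): [2.22, 2.22, 2.79, 2.79, 3.14, 3.14, 3.14].

### API

Orientations are given as a unit quaternion [x, y, z, w].
In Python, from workcell import manip gives the robot as it stands. The module is installed in compiled form; this text tells all that it offers.
- The arm moves only by the tool arm_command, never from a script. Its argument "moves" is a list that holds one entry, the list of rows, each a list of 5 numbers: the closure, from 0 (fully open) to 1 (shut), then the shift along the tool's x, y, z in units of 25 mm (1.0 is 25 mm), then the turn about the tool's x in degrees. A call has 1 to 12 rows; each row shifts and turns the commanded pose from where the row before left it, along the tool's axes as they then stand; what a row does not reach is not made up. A row lasts 1/12 s, in which the tool goes at most 41.7 mm and 7.16 degrees, less where a joint would pass 70% of its speed; a pose out of reach is approached as far as the arm can. A call is refused whole if a number of a shift passes 1 or a number of a turn 7.16, either way. A call with a gripper value outside its range is refused whole. The fingers move at their own pace and stop on an object; "force" is the grip in N (left out, the last holds). Time passes only in rows, so rows that do not move let the fingers close. It gives the time, the measured TCP pose, the force and the opening at its end, in the units of the state.
- manip.get_obs(): the state, without advancing time (a new reading comes with each control period).
- manip.camera(name): name is "scene" or "top" or "wrist"; returns the picture (384x512x3 uint8, red, green, blue); there is no depth.
- manip.camera_info(name): a dict with "vfov" (degrees; the focal length in pixels is half the picture's height over the tangent of half this angle, whatever the lens; pixels are square), "cx", "cy" (the principal point, pixels), "dist_coeffs" ([k1, k2, p1, p2, k3] as OpenCV has them; the pictures are not rectified), "pose" (4x4, takes a point from camera to world coordinates). Camera axes: x right, y down, z forward; pixel columns grow to the right and rows downward; lengths in m; the calibration is good to about 2 mm. A picture is of the moment at which its call begins: read the wrist's pose just before it. camera_info takes no time and is no camera call; for the wrist camera it gives the pose at the moment of the call.
- manip.hand_in(): hands the job in, once; it reports no verdict.
Trained networks look in the newest picture that a camera, given by its name, has taken for a name from the list of things; names that differ only in an ending like _2 or _b are one class to them, and where a whole thing is asked for, a point or a joint stands for the part that bears it (a point fixed in the world has none). Each returns a list of dicts, best first, with "confidence" (0 to 1); they miss things now and then, are a little off and sometimes report something else, mostly with a low value. They report only what shows in the picture. A call takes as long as a camera call.
- manip.regions_of(query, camera): "mask" (384x512 bool, what is visible of it) and "rect" ([left, top, right, bottom] in pixels, round what is visible of it).
- manip.pinpoint(query, camera): "pixel" ([row, column] in pixels: a listed point, or the origin of a listed thing).
The state is a dict: "clock": time; "joint_pos": joint angles; "joint_velocities": joint speeds; "tau": joint torques, N m; "position": TCP position; "ee_rot": TCP orientation; "ft_force": force on the tool from outside, world axes, zero at the start; "torque": the same for the moment, N m; "grip_width": opening from 0.0 (shut) to 1.0 (fully open).
Only numpy, scipy, OpenCV 4.12 (cv2) and the standard library are available. Lean on these libraries where they do the work, as an engineer would, in place of code of your own. Each camera call takes 0.05 s, during which the arm holds its last target.

### The job

Put the connecting rod and the sprocket away in the foam insert on the bench: lay each into the cutout of its own shape (the sprocket with its hub up, the rod's big end in the wide bay), and press it past the springy foam beads until it lies fully home on the cutout's floor. Set them down rather than dropping them, and leave the loose tape measure standing near them where it is.

Things in the scene. Friction and masses are not known exactly. Their poses are not given: they have to be found in the camera images.
- foam: Foam insert, dark grey block 194 (its x) x 200 (y) x 28 mm (z up), fixed flat on the bench; origin at the centre of its underside. It has a long rod cutout, a round sprocket cutout and a cutout that already holds a ball bearing. Springy sloped beads squeeze each part about 2 mm a side: laid in, it stops 3 to 12 mm above the floor; 8 to 16 N downward presses it home, where friction holds it.
- pocket_big (a point): On the rod cutout's floor, where the middle of the rod's big end belongs: foam frame x -47, y +51, z 8 mm (cutout 20 mm deep). Here is its wide bay, 74 mm wide, toward the foam's +y. The cutout's long axis is parallel to the foam's y; a bead stands at each end (y = +76 and -76 mm), 6 mm before the end wall.
- pocket_small (a point): Same floor, where the middle of the small end belongs: foam frame x -47, y -64, z 8 mm. This bay is 31 mm wide. Between the bays runs a 27 mm channel for the beam, widened to 78 mm as finger room, down to the same floor, from y = -26 to +18 mm in the foam's frame.
- pocket_round (a point): Centre of the sprocket cutout's floor: foam frame x 50, y -42, z 16 mm (12 mm deep). 75 mm across; beads on its +x and -x sides; on its +y and -y sides finger notches 32 mm wide, to the same floor, reach 50 mm from the centre.
- con_rod: Bare steel connecting rod lying flat, 156 mm long (its y), 20 mm thick, 0.3 kg; origin mid-length on the underside, z up. Big end at +y (54 mm ring, two bolts beside it, 70 mm over all), small end at -y (28 mm ring). The beam is 24 mm wide, 3 to 17 mm above the underside, y = -50 to +24 mm. Grasp across the beam (along its x) at y = +2 mm. Starts roughly along the robot's x, big end nearer.
- rod_big (a point): On the rod's underside, in the middle of the big end (y = +51 mm in the rod's frame). The rod's centre of mass lies at y = +14 mm.
- rod_small (a point): On the rod's underside, in the middle of the small end (y = -64 mm in the rod's frame). Surroundings: rod and sprocket start right of the blue vice, which stands between them and the foam (172 mm high), a wall shelf at the far right has its underside about 0.62 m above the bench, and a floor-standing polisher stands right of the bench.
- sprocket: Bare steel chain sprocket lying flat, hub up, about 0.24 kg: a toothed disc 69 mm across and 7 mm thick with a round hub 32 mm across that rises to 19 mm; origin at the centre of its underside, z up. The hub is a ring: its bore is about 18 mm. Grasp across the hub, above the disc. Its turn about z does not matter. Forced down in the grip it may tilt and catch; let go on the beads, then pressed on the hub's rim over each bead, it goes in level.
- tape_measure: Bystander: steel tape measure in a yellow case, 83 x 36 x 70 mm high, standing loose at the back right of the bench; origin at the centre of the underside.

How it is judged:
At the end, for the whole second after the job is handed in: The rod lies in the rod cutout, big end in the wide bay, both ends within 3.5 mm of the floor and 6 mm of their places; the sprocket lies hub up in the round cutout, within 2.5 mm of its floor, 6 mm of its centre and 0.06 rad of level; both released and at rest (z of each of rod_big, rod_small in the frame of foam below 0.0115 m and horizontal distance between rod_big and pocket_big below 0.006 m and horizontal distance between rod_small and pocket_small below 0.006 m and z of sprocket in the frame of foam below 0.0185 m and horizontal distance between sprocket and pocket_round below 0.006 m and angle between sprocket's own z axis and vertical below 0.06 rad and linear speed of each of con_rod, sprocket below 0.02 m/s); the robot touches nothing.
It fails at once if the rod or the sprocket is dropped (moves faster than 0.7 m/s untouched by the fingers) ((linear speed of con_rod above 0.7 m/s and contact force between the fingers and con_rod below 0.05 N) or (linear speed of sprocket above 0.7 m/s and contact force between the fingers and sprocket below 0.05 N)).
It fails at once if the tape measure is moved by more than 30 mm (distance of tape_measure from where it was at the start of the episode above 0.03 m).
It also fails if it takes over 72 s, if anything falls off the work surface, if the arm or the gripper's body presses on something with over 40 N, if the wrist force passes 120 N, or if a joint passes its speed limit or range.

## Working session

There is one attempt and no reset: what is moved stays moved. The work goes in short steps, Python scripts to look and compute and a tool call to move; the robot and the scene stay as the last step left them, time stands still between calls to the robot, and variables do not carry over. Pictures are saved under pics/ and viewed, and the job is handed in when it is done.

Besides the shell and the picture viewer there is one more tool, called after "Call:" in YAML: its name, and indented under it one key for each argument. arm_command: Moves the arm, as the interface text tells. Its arguments: {"type":"object","properties":{"moves":{"type":"array","items":{"type":"array","items":{"type":"array","items":{"type":"number"}}}},"force":{"type":"number"}},"required":["moves"]}

```bash
mkdir -p pics
cat > h.py <<'E'
from workcell import manip
import numpy as np, cv2
def K(n):
    i=manip.camera_info(n); f=192/np.tan(np.radians(i['vfov'])/2)
    return np.array([[f,0,i['cx']],[0,f,i['cy']],[0,0,1]]),np.array(i['dist_coeffs'],float),np.array(i['pose'])
def ray(n,px,info=None):
    k,d,T=info or K(n)
    u=cv2.undistortPoints(np.array([[[px[1],px[0]]]],float),k,d)[0,0]
    return T[:3,3],T[:3,:3]@np.array([u[0],u[1],1])
def at(n,px,z,info=None):
    o,r=ray(n,px,info); return o+r*(z-o[2])/r[2]
def proj(n,P,info=None):
    k,d,T=info or K(n)
    Pc=(np.array(P,float).reshape(-1,3)-T[:3,3])@T[:3,:3]
    p=cv2.projectPoints(Pc.reshape(-1,1,3),np.zeros(3),np.zeros(3),k,d)[0].reshape(-1,2)
    return p[:,::-1]
def snap(n,f,s=1.5):
    im=manip.camera(n); cv2.imwrite('pics/'+f,cv2.resize(im[:,:,::-1],None,fx=s,fy=s,interpolation=cv2.INTER_CUBIC)); return im
E
python3 - <<'E'
from h import *
o=manip.get_obs();print({k:np.round(v,3) for k,v in o.items()})
for n in ['scene','top','wrist']:
    snap(n,n+'0.png'); k,d,T=K(n); print(n,k[0,0],k[:2,2],d,np.round(T,3).tolist())
    for q in ['foam','pocket_big','pocket_small','pocket_round','con_rod','rod_big','rod_small','sprocket','tape_measure']:
        r=manip.pinpoint(q,n)
        print(q,[(np.round(x['pixel'],1).tolist(),round(x['confidence'],2)) for x in r[:2]])
print(manip.get_obs()['clock'])
E
```

```text
{'clock': np.float64(0.0), 'joint_pos': array([-1.362,  0.333, -0.065,  1.461,  0.022,  1.35 , -0.089]), 'joint_velocities': array([ 0.   , -0.001, -0.   , -0.001,  0.   ,  0.001, -0.   ]), 'tau': array([-0.0000e+00, -6.2543e+01,  4.9000e-02, -3.9162e+01,  1.6000e-02,
        1.0000e-02,  0.0000e+00]), 'position': array([0.144, 0.608, 0.303]), 'ee_rot': array([ 0.081,  0.702, -0.082,  0.702]), 'ft_force': array([ 0.14 , -0.4  ,  0.169]), 'torque': array([-0.031,  0.035, -0.046]), 'grip_width': np.float64(1.0)}
scene 347.2867161857993 [257.12843589 191.08391354] [-0.10914247  0.          0.          0.          0.        ] [[0.839, -0.402, 0.366, 0.25], [-0.543, -0.64, 0.544, -0.341], [0.015, -0.655, -0.755, 0.698], [0.0, 0.0, 0.0, 1.0]]
foam [([181.1, 194.8], 0.98)]
pocket_big [([174.7, 168.9], 0.81)]
pocket_small [([201.3, 197.0], 0.92)]
pocket_round [([178.7, 219.4], 0.86)]
con_rod [([298.0, 264.7], 0.96)]
rod_big [([310.3, 242.7], 0.83)]
rod_small [([286.0, 291.6], 0.9)]
sprocket [([247.4, 309.4], 0.66)]
tape_measure [([188.9, 344.0], 0.56), ([307.9, 244.4], 0.45)]
top 368.9455846
[... 285 characters left out ...]
small [([253.6, 236.2], 0.74), ([220.5, 222.8], 0.69)]
pocket_round [([195.9, 326.7], 0.22)]
con_rod [([248.7, 342.0], 0.69)]
rod_big [([268.2, 342.4], 0.67), ([253.7, 235.1], 0.32)]
rod_small [([224.8, 341.4], 0.69), ([220.6, 222.1], 0.37)]
sprocket [([195.2, 323.7], 0.75)]
tape_measure [([133.6, 290.1], 0.9)]
wrist 279.93138400425227 [257.19438335 189.64413837] [0.01440518 0.         0.         0.         0.        ] [[0.231, 0.922, 0.311, 0.064], [0.973, -0.219, -0.074, 0.627], [-0.0, 0.32, -0.947, 0.374], [0.0, 0.0, 0.0, 1.0]]
foam [([372.9, 123.0], 0.84)]
pocket_big []
pocket_small [([366.8, 76.1], 0.66)]
pocket_round []
con_rod []
rod_big []
rod_small []
sprocket []
tape_measure []
1.5
```

View pics/scene0.png

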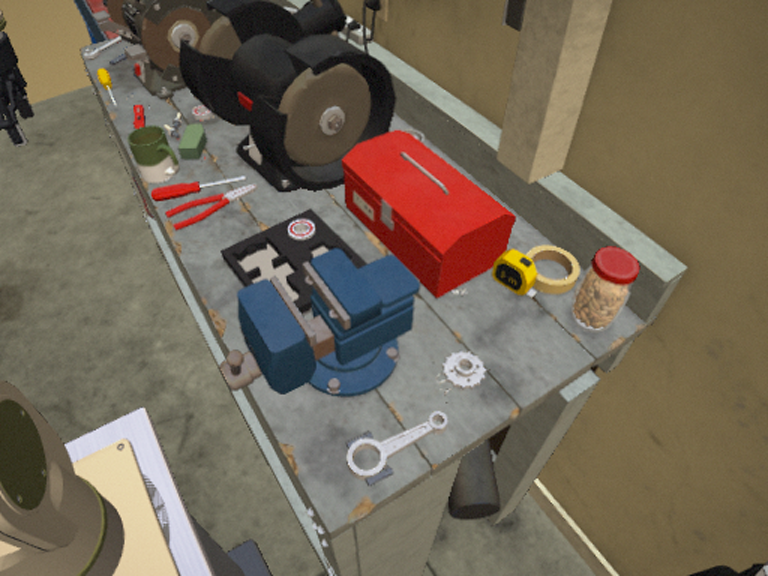

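View pics/top0.png

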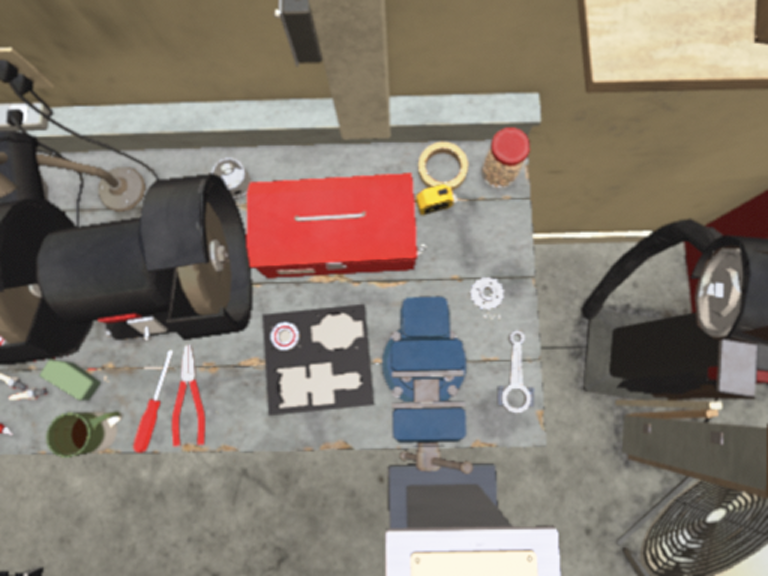

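View pics/wrist0.png

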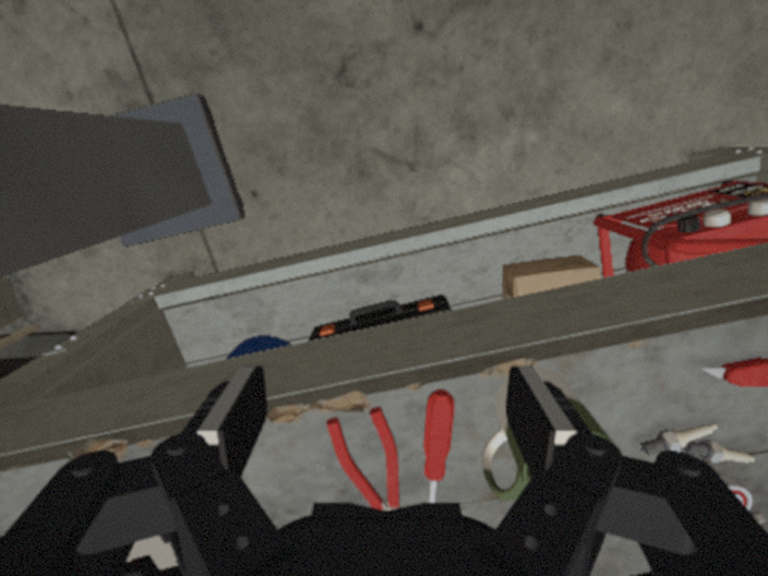

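Run:
```python
from h import *
from scipy.spatial.transform import Rotation as R
o=manip.get_obs(); print(np.round(R.from_quat(o['ee_rot']).as_matrix(),3))
d={'scene':dict(pocket_big=([174.7,168.9],.008),pocket_small=([201.3,197],.008),pocket_round=([178.7,219.4],.016),rod=([298,264.7],0),rod_big=([310.3,242.7],0),rod_small=([286,291.6],0),sprocket=([247.4,309.4],0),tape=([188.9,344],0),foam=([181.1,194.8],0)),
'top':dict(foam=([242.9,210.5],0),pocket_big=([258.4,196.4],.008),pocket_small=([253.6,236.2],.008),pocket_round=([220.5,222.8],.016),rod=([248.7,342],0),rod_big=([268.2,342.4],0),rod_small=([224.8,341.4],0),sprocket=([195.2,323.7],0),tape=([133.6,290.1],0))}
for n in d:
  for q,(p,z) in d[n].items(): print(n,q,np.round(at(n,p,z),4))
im=cv2.imread('pics/top0.png'); im=cv2.resize(im[280:440,240:560],None,fx=2.5,fy=2.5,interpolation=cv2.INTER_CUBIC); cv2.imwrite('pics/topc.png',im)
print(dir(manip), manip.get_obs()['clock'])
```

```text
[[ 0.     0.23   0.973]
 [ 0.     0.973 -0.23 ]
 [-1.     0.    -0.   ]]
scene pocket_big [0.4114 0.3348 0.008 ]
scene pocket_small [0.4349 0.2086 0.008 ]
scene pocket_round [0.5187 0.2406 0.016 ]
scene rod [ 0.4389 -0.0988  0.    ]
scene rod_big [ 0.3855 -0.0969  0.    ]
scene rod_small [ 0.5034 -0.1073  0.    ]
scene sprocket [ 0.597 -0.051  0.   ]
scene tape [0.7916 0.0429 0.    ]
scene foam [0.4638 0.2822 0.    ]
top foam [0.4613 0.291  0.    ]
top pocket_big [0.417  0.3305 0.008 ]
top pocket_small [0.4286 0.2151 0.008 ]
top pocket_round [0.5247 0.2528 0.016 ]
top rod [ 0.4367 -0.0922  0.    ]
top rod_big [ 0.381  -0.0903  0.    ]
top rod_small [ 0.5063 -0.0944  0.    ]
top sprocket [ 0.5959 -0.0467  0.    ]
top tape [0.7909 0.047  0.    ]
['MotionError', '__class__', '__delattr__', '__dict__', '__dir__', '__doc__', '__eq__', '__format__', '__ge__', '__getattribute__', '__getstate__', '__gt__', '__hash__', '__init__', '__init_subclass__', '__le__', '__lt__', '__module__', '__ne__', '__new__', '__reduce__', '__reduce_ex__', '__repr__', '__setattr__', '__sizeof__', '__str__', '__subclasshook__', '__weakref__', 'camera', 'camera_info', 'get_obs', 'hand_in', 'pinpoint', 'regions_of'] 1.5
```

View pics/topc.png

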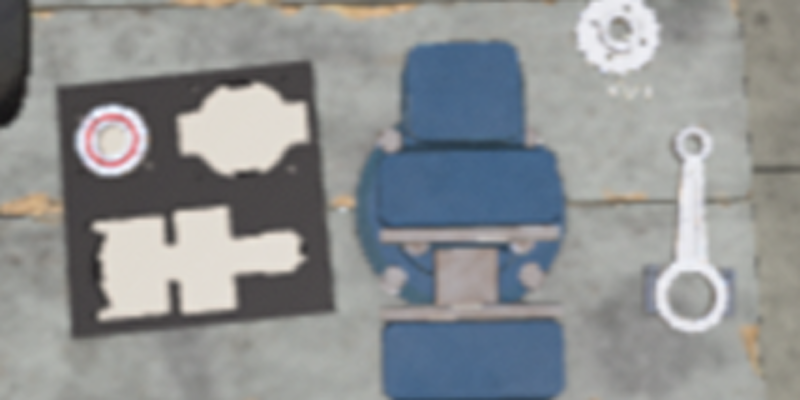

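Run:
```python
from h import *
f=lambda cx,cy:((280+cy/2.5)/1.5-.17,(240+cx/2.5)/1.5-.17)
C=[at('top',f(*c),.028) for c in [(58,87),(312,62),(335,310),(75,337)]]
C=np.array(C);print(np.round(C,4)); print('centre',C.mean(0)); 
for a,b in [(0,1),(3,2)]: v=C[a]-C[b]; print(np.linalg.norm(v),np.arctan2(-v[0],v[1]))
for a,b in [(0,3),(1,2)]: v=C[a]-C[b]; print(np.linalg.norm(v),np.arctan2(v[1],v[0]))
for nm,c,z in [('jaw far TR',(520,45),.13),('mid TR',(555,150),.172),('mid BR',(562,235),.172),('near jaw TR',(565,320),.15),('near jaw BR',(565,400),.15),('base right',(565,210),.02),('jaw far right',(523,140),.13)]: print(nm,np.round(at('top',f(*c),z),3))
```

```text
[[0.5578 0.3899 0.028 ]
 [0.5731 0.1924 0.028 ]
 [0.384  0.177  0.028 ]
 [0.3675 0.373  0.028 ]]
centre [0.47059422 0.28307323 0.028     ]
0.1980965924772912 0.07700656508663684
0.19667454799628423 0.08364872105471255
0.1910291889122841 0.08827971702474728
0.18971211051077377 0.08083907901929918
jaw far TR [0.565 0.04  0.13 ]
mid TR [0.487 0.023 0.172]
mid BR [0.431 0.02  0.172]
near jaw TR [0.376 0.018 0.15 ]
near jaw BR [0.325 0.02  0.15 ]
base right [0.456 0.001 0.02 ]
jaw far right [0.499 0.04  0.13 ]
```

Call:
arm_command:
  moves:
    - [[0,0,-1,1,-5.2],[0,0,-1,1,-5.2],[0,0,-1,1,0],[0,0,-1,1,0],[0,0,-1,1,0],[0,0,-1,1,0],[0,0,-1,1,0],[0,0,-1,1,0],[0,0,-1,1,0],[0,0,-1,1,0],[0,0,-1,1,0],[0,0,-1,1,0]]
  force: 60

```text
clock: 2.5
position: [0.4214, 0.2862, 0.3042]
ee_rot: [0.018, 0.707, -0.018, 0.707]
ft_force: [0.5, 0.0, -0.3]
grip_width: 1.003
```

Run:
```python
from h import *
i=K('wrist'); snap('wrist','w1.png')
print(np.round(manip.get_obs()['position'],4),np.round(i[2],3).tolist())
for q in ['foam','pocket_big','pocket_small','pocket_round']:
    print(q,[(np.round(x['pixel'],1).tolist(),round(x['confidence'],2)) for x in manip.pinpoint(q,'wrist')[:2]])
# overlay prediction
im=cv2.imread('pics/w1.png')
c=np.array([.4706,.2831]);a=.082;R=np.array([[np.cos(a),-np.sin(a)],[np.sin(a),np.cos(a)]])
for x,y,z in [(-97,-100,28),(-97,100,28),(97,-100,28),(97,100,28),(-47,51,8),(-47,-64,8),(50,-42,16),(-8,18,28),(-8,-26,28),(-86,18,28),(-86,-26,28)]:
    p=R@np.array([x,y])/1000+c; r=proj('wrist',[p[0],p[1],z/1000],i)[0]; cv2.drawMarker(im,(int((r[1]+.5)*1.5),int((r[0]+.5)*1.5)),(0,0,255),cv2.MARKER_CROSS,12,1)
cv2.imwrite('pics/w1o.png',im)
```

```text
[0.4263 0.28   0.3043] [[0.051, 0.946, 0.32, 0.339], [0.999, -0.049, -0.016, 0.29], [0.0, 0.32, -0.947, 0.374], [0.0, 0.0, 0.0, 1.0]]
foam [([193.1, 258.6], 0.57)]
pocket_big [([158.2, 291.0], 0.83)]
pocket_small [([169.3, 206.9], 0.92)]
pocket_round [([233.8, 233.6], 0.74)]
```

View pics/w1o.png

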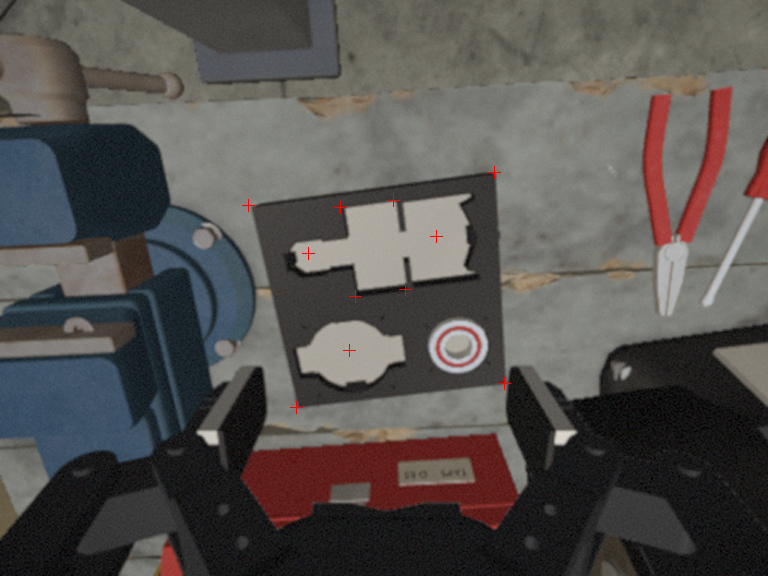

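Run:
```python
from h import *
i=K('wrist'); im=manip.camera('wrist'); np.save('w2.npy',im); np.savez('w2i.npz',k=i[0],d=i[1],T=i[2])
m=manip.regions_of('foam','wrist'); print(m[0]['rect'],m[0]['confidence'])
M=m[0]['mask'].astype(np.uint8)
h=cv2.convexHull(max(cv2.findContours(M,0,2)[0],key=cv2.contourArea))
print(cv2.approxPolyDP(h,6,True)[:,0].tolist(), manip.get_obs()['position'])
cv2.imwrite('pics/w2c.png',cv2.resize(im[100:285,155:350,::-1],None,fx=3.2,fy=3.2,interpolation=cv2.INTER_CUBIC))
```

```text
[166.3, 114.8, 334.5, 272.0] 0.66
[[327, 117], [334, 254], [198, 271], [167, 139]] [0.4196494  0.28885016 0.30386943]
```

View pics/w2c.png

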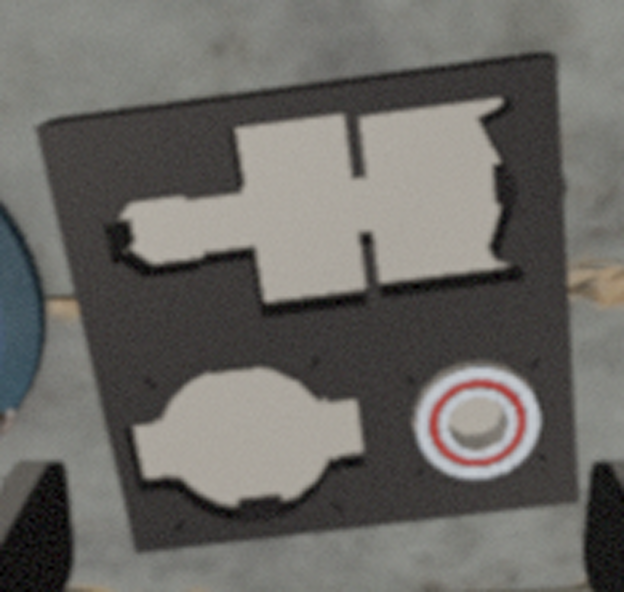

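```bash
cat > fit.py <<'E'
from h import *
from scipy.optimize import least_squares
def fit(n,info,foam,pix,x0,tz=0.,h=0):
    foam=np.array(foam)/1000.;pix=np.array(pix,float)
    def r(v):
        c,s=np.cos(v[2]),np.sin(v[2]); P=np.c_[v[0]+c*foam[:,0]-s*foam[:,1],v[1]+s*foam[:,0]+c*foam[:,1],foam[:,2]]
        return (proj(n,P,info)-pix).ravel()
    s=least_squares(r,x0,loss='soft_l1'); return s.x,r(s.x).reshape(-1,2)
E
python3 - <<'E'
from fit import *
z=np.load('w2i.npz');i=(z['k'],z['d'],z['T']); print(np.round(i[2][:3,3],4))
F=[(-86,-26,28),(-86,18,28),(-8,-26,8),(-8,18,8),(66,8,16),(66,-92,16),(34,-92,28),(34,8,28),(97,100,28),(97,-100,28),(-97,-100,28),(-97,100,28)]
C=[(236,128),(345,115),(265,303),(366,290),(362,455),(143,480),(133,427),(358,400),(577,500),(138,550),(43,130),(552,62)]
pix=[(100+cy/3.2-.5+.16,155+cx/3.2-.5+.16) for cx,cy in C]
v,r=fit('wrist',i,F,pix,[.47,.283,.08]); print(v);print(np.round(r,1).tolist())
# top fit
f=lambda cx,cy:((280+cy/2.5)/1.5-.3,(240+cx/2.5)/1.5-.3)
v,r=fit('top',None,[(97,100,28),(97,-100,28),(-97,-100,28),(-97,100,28),(50,-42,16)],[f(*c) for c in [(58,87),(312,62),(335,310),(75,337),(243,129)]],[.47,.283,.08]); print(v);print(np.round(r,1).tolist())
E
```

```text
[0.3381 0.2921 0.3739]
[0.47260554 0.28518673 0.07667253]
[[0.8, -1.2], [0.2, 0.3], [-0.1, 0.3], [0.1, 0.3], [-0.5, 0.7], [-0.5, 0.7], [0.3, -2.3], [0.3, -0.4], [1.6, 0.9], [1.3, -0.7], [-1.1, -1.9], [-1.3, 2.4]]
[0.4709958  0.28390113 0.08372845]
[[-0.4, -0.5], [-0.9, 0.1], [0.6, 0.5], [0.7, -0.7], [-0.2, 0.5]]
```

Call:
arm_command:
  moves:
    - [[0,0,-1,0.1,0],[0,0,-1,0.1,0],[0,0,-1,0.1,0],[0,0,-1,0.1,0],[0,0,-1,0.1,0],[0,0,-1,0.1,0],[0,0,-1,0.1,0],[0,0,-1,0.1,0],[0,0,-1,0.1,0],[0,0,-1,0.1,0],[0,0,-1,0.1,0],[0,0,-1,0.1,0]]

```text
clock: 3.85
position: [0.4353, -0.0135, 0.304]
ee_rot: [0.017, 0.707, -0.017, 0.707]
ft_force: [-0.0, 0.2, -0.9]
grip_width: 1.004
```

Call:
arm_command:
  moves:
    - [[0,0,-1,0,0],[0,0,-1,0,0],[0,0.5,-0.7,0,0],[0,0.5,-0.3,0,0],[0,0.5,0,0,0],[0,0.5,0,0,0],[0,0,0,0,0]]

```text
clock: 4.43
position: [0.4308, -0.0873, 0.252]
ee_rot: [0.017, 0.708, -0.017, 0.706]
ft_force: [-0.8, 0.1, 0.2]
grip_width: 1.001
```

Run:
```python
from h import *
i=K('wrist'); snap('wrist','w3.png'); z=0
print(np.round(manip.get_obs()['position'],4))
for q in ['con_rod','rod_big','rod_small','sprocket']:
    print(q,[(np.round(x['pixel'],1).tolist(),round(x['confidence'],2),np.round(at('wrist',x['pixel'],0,i),4)) for x in manip.pinpoint(q,'wrist')[:2]])
```

```text
[ 0.4312 -0.0874  0.2533]
con_rod [([177.6, 251.3], 0.59, array([ 0.4409, -0.0953,  0.    ]))]
rod_big [([135.3, 249.5], 0.66, array([ 0.3908, -0.0945,  0.    ]))]
rod_small [([226.5, 250.0], 0.56, array([ 0.5053, -0.1005,  0.    ]))]
sprocket [([285.6, 289.0], 0.94, array([ 0.5968, -0.0524,  0.    ]))]
```

View pics/w3.png

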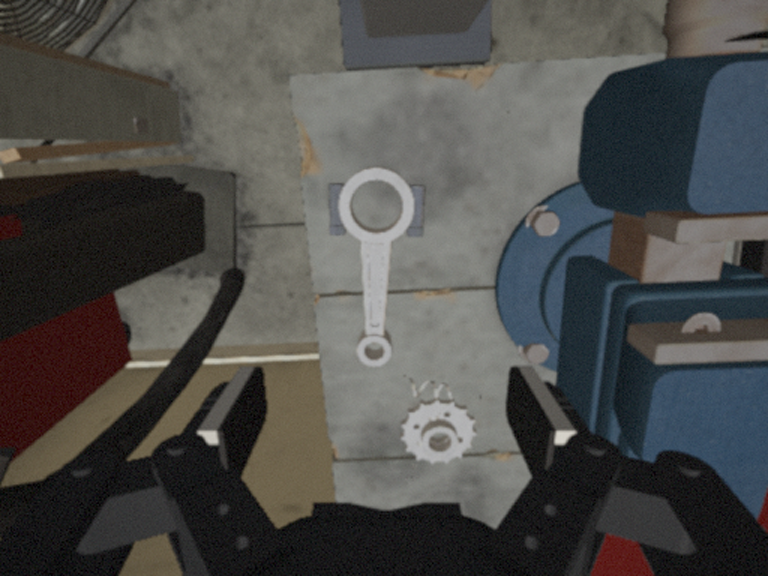

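Run:
```python
from h import *
i=K('wrist')
b=at('wrist',(205/1.5-.2,376/1.5-.2),.02,i);s=at('wrist',(350/1.5-.2,374/1.5-.2),.02,i);print(b,s,np.linalg.norm(b-s))
d=(b-s)/np.linalg.norm(b-s); print('az y',np.arctan2(d[1],d[0]),'tool y az',np.arctan2(*(manip.camera_info('wrist')['pose'][1::-1,0])))
g=s+d*.066*np.linalg.norm(b-s)/.115; print('grasp',g); 
print('sprocket hub top',at('wrist',(437/1.5-.2,440/1.5-.2),.019,i))
```

```text
[ 0.39210579 -0.09342924  0.02      ] [ 0.50805849 -0.10179867  0.02      ] 0.11625435885809715
az y 3.0695379474971047 tool y az 1.5203648543979424
grasp [ 0.44151172 -0.09699534  0.02      ]
sprocket hub top [ 0.59595404 -0.04928477  0.019     ]
```

Call:
arm_command:
  moves:
    - [[0,1,-0.35,0.43,1.2],[0,1,0,0,0],[0,1,0,0,0],[0,1,0,0,0],[0,1,0,0,0],[0,0.8,0,0,0],[0,0.7,0,0,0],[0.3,0.4,0,0,0],[0.3,0,0,0,0]]

```text
clock: 5.43
position: [0.4413, -0.0973, 0.0802]
ee_rot: [0.025, 0.708, -0.025, 0.706]
ft_force: [-0.3, -0.1, 0.6]
grip_width: 0.752
```

Run:
```python
from h import *
i=K('wrist'); snap('wrist','w4.png')
print(np.round(manip.get_obs()['position'],4),manip.get_obs()['grip_width'])
```

```text
[ 0.4419 -0.0975  0.0813] 0.6996034638838285
```

View pics/w4.png

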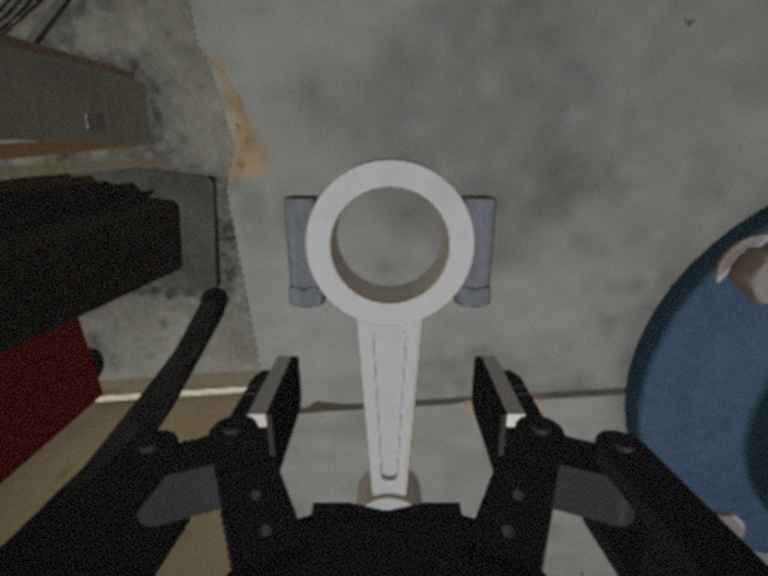

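Call:
arm_command:
  moves:
    - [[0.5,0.1,0,0,0],[1,0,0,0,0],[1,0,0,0,0],[1,0,0,0,0],[1,0,0,0,0],[1,0,0,0,0]]
  force: 80

```text
clock: 5.98
position: [0.4426, -0.0975, 0.0801]
ee_rot: [0.026, 0.706, -0.025, 0.707]
ft_force: [-3.6, 0.4, 10.8]
grip_width: 0.251
```

Call:
arm_command:
  moves:
    - [[1,-0.3,0,0,0],[1,-0.5,0,0,0],[1,-1,0,0,0],[1,-1,0,0,0]]

```text
clock: 6.32
position: [0.4412, -0.0978, 0.1498]
ee_rot: [0.025, 0.707, -0.026, 0.706]
ft_force: [1.2, 0.9, -2.9]
grip_width: 0.247
```

Run:
```python
from h import *
i=K('wrist'); snap('wrist','w5.png')
o=manip.get_obs();print(np.round(o['position'],4),o['grip_width'],o['ft_force'],o['torque'])
```

```text
[ 0.4436 -0.0985  0.1543] 0.24837628904763787 [ 5.53008684 -2.98923964  1.75028886] [-0.26333958 -0.4835342   0.00500594]
```

View pics/w5.png

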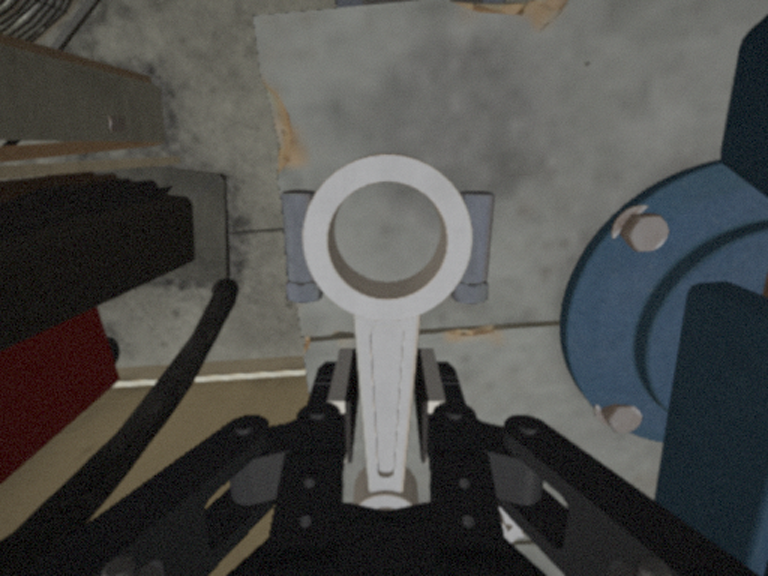

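Run:
```python
from h import *
from scipy.spatial.transform import Rotation as R
i=K('wrist'); o=manip.get_obs(); p=o['position']; Rt=R.from_quat(o['ee_rot']).as_matrix()
b=at('wrist',(236/1.5-.2,388/1.5-.2),p[2]-.060,i)
print(p,b,'big centre in tool',(b-p)@Rt, 'clock',o['clock'])
# small end: visible near (385,490)?
```

```text
[ 0.44357699 -0.09846157  0.15428604] [ 0.38945483 -0.09410551  0.09428604] big centre in tool [ 0.05973643  0.00039217 -0.0545856 ] clock 6.3667
```

Call:
arm_command:
  moves:
    - [[1,-1,0,0,0],[1,-1,0,0,0],[1,-1,0,0,0],[1,-1,0,0,0],[1,-1,0,0,0],[1,-1,0.3,0,0],[1,0,0.7,0,0],[1,0,1,-0.2,0],[1,0,1,-0.2,0],[1,0,1,-0.2,0],[1,0,1,-0.2,0],[1,0,1,-0.2,0]]

```text
clock: 7.37
position: [0.4271, 0.0546, 0.2993]
ee_rot: [0.026, 0.706, -0.025, 0.707]
ft_force: [1.4, -0.5, -2.2]
grip_width: 0.251
```

Call:
arm_command:
  moves:
    - [[1,0,1,-0.2,0],[1,0,1,-0.2,0],[1,0,1,-0.2,0],[1,0,1,-0.2,0],[1,0,1,0,0],[1,0,1,0,0],[1,0,1,0,0],[1,0,0.7,0,0],[1,0,0.3,0,6],[1,0,0,0,7],[1,0,0,0,7],[1,0,0,0,7]]

```text
clock: 8.37
position: [0.422, 0.2544, 0.2991]
ee_rot: [0.191, 0.681, -0.192, 0.681]
ft_force: [-0.6, -0.2, -2.2]
grip_width: 0.252
```

Call:
arm_command:
  moves:
    - [[1,0,0,0,7],[1,0,0,0,7],[1,0,0,0,7],[1,0,0,0,7],[1,0,0,0,7],[1,0,0,0,7],[1,0,0,0,7],[1,0,0,0,5.4],[1,0,0,0,0],[1,0,0,0,0]]

```text
clock: 9.2
position: [0.422, 0.2544, 0.2991]
ee_rot: [0.479, 0.52, -0.479, 0.52]
ft_force: [-0.3, 0.1, -3.4]
grip_width: 0.254
```

Run:
```python
from h import *
i=K('wrist'); snap('wrist','w6.png')
o=manip.get_obs();print(np.round(o['position'],4),o['grip_width'],o['ft_force'],o['joint_pos'])
print(np.round(i[2],3))
snap('scene','s6.png')
```

```text
[0.422  0.2545 0.299 ] 0.2520173430445754 [-0.38550386  0.61567885 -3.47291059] [-0.89668323  0.03409564  0.26859722  1.82169705 -0.00926687  1.28697488
 -0.54346038]
[[ 0.997  0.076  0.026  0.415]
 [ 0.08  -0.944 -0.319  0.336]
 [ 0.001  0.32  -0.947  0.369]
 [ 0.     0.     0.     1.   ]]
```

View pics/w6.png

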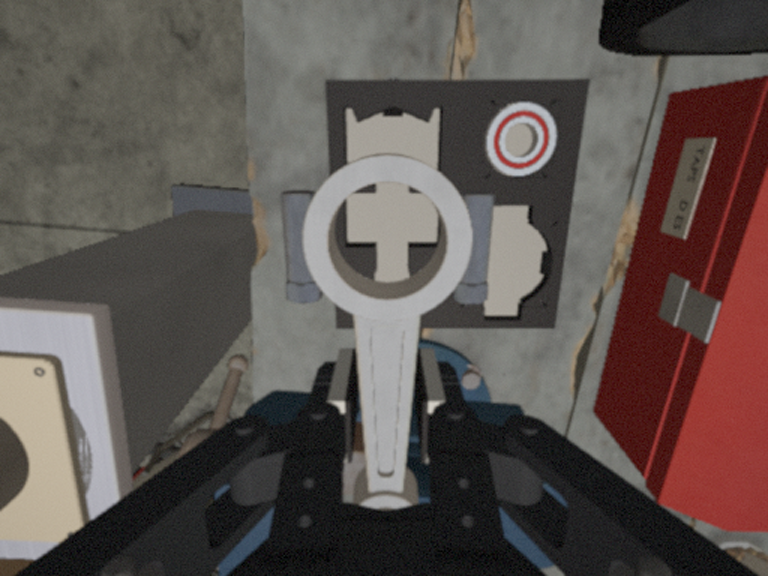

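View pics/s6.png

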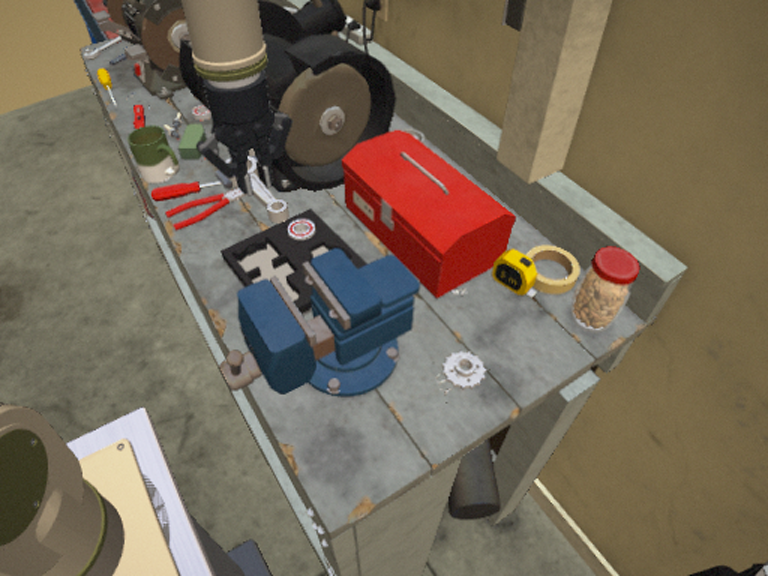

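Run:
```python
from h import *
im=cv2.imread('pics/w6.png'); cv2.imwrite('pics/w6c.png',cv2.resize(im[70:340,310:600],None,fx=2.2,fy=2.2,interpolation=cv2.INTER_CUBIC))
i=K('wrist');np.savez('w6i.npz',k=i[0],d=i[1],T=i[2])
```

```text
(no output)
```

View pics/w6c.png

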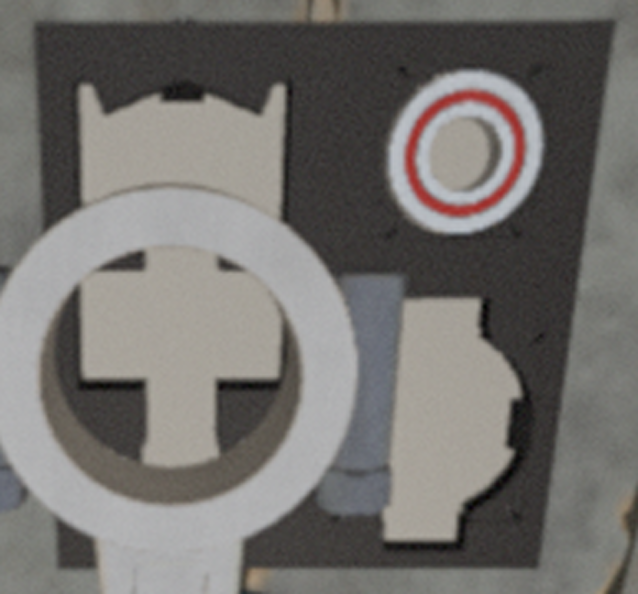

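Run:
```python
from fit import *
z=np.load('w6i.npz');i=(z['k'],z['d'],z['T'])
F=[(-97,100,28),(97,100,28),(97,-100,28),(-97,-100,28),(-86,-26,8),(-8,-26,8),(66,-92,16)]
C=[(36,23),(614,20),(537,567),(58,567),(82,380),(281,380),(458,541)]
px=[((70+cy/2.2)/1.5-.4,(310+cx/2.2)/1.5-.4) for cx,cy in C]
v,r=fit('wrist',i,F,px,[.47,.283,.08]); print(v);print(np.round(r,1).tolist())
b=at('wrist',(236/1.5-.2,388/1.5-.2),.299-.06,i); print(b)
```

```text
[0.4720917  0.28448583 0.08264108]
[[-0.2, -0.8], [-0.1, 0.9], [0.8, 0.7], [1.0, -0.0], [-0.1, 0.5], [-0.3, -0.5], [-0.4, -0.9]]
[0.41810434 0.30878749 0.239     ]
```

Call:
arm_command:
  moves:
    - [[1,0.5,0.2,-0.48,0],[1,1,0,-0.48,0],[1,1,0,0,0],[1,1,0,0,0],[1,1,0,0,0],[1,1,0,0,0],[1,1,0,0,0],[1,0.3,0,0,0],[1,0,0,0,0],[1,0,0,0,0]]

```text
clock: 10.13
position: [0.4254, 0.2792, 0.1297]
ee_rot: [0.48, 0.519, -0.48, 0.52]
ft_force: [0.3, 0.3, -1.7]
grip_width: 0.25
```

Run:
```python
from h import *
i=K('wrist'); snap('wrist','w7.png')
o=manip.get_obs();print(np.round(o['position'],4),o['grip_width'],o['ft_force'],o['ee_rot'])
np.savez('w7i.npz',k=i[0],d=i[1],T=i[2])
im=cv2.imread('pics/w7.png')
c=np.array([.472,.2846]);a=.080;R=np.array([[np.cos(a),-np.sin(a)],[np.sin(a),np.cos(a)]])
def m(x,y,z,col):
    p=R@np.array([x,y])/1000+c; r=proj('wrist',[p[0],p[1],z/1000],i)[0]; cv2.drawMarker(im,(int((r[1]+.5)*1.5),int((r[0]+.5)*1.5)),col,cv2.MARKER_CROSS,10,1)
for x,y in [(-97,100),(97,100),(97,-100),(-86,18),(-8,18),(-84,76),(-10,76),(-8,-26)]: m(x,y,28,(0,0,255))
zt=(o['position'][2]-.06)*1000
for t in np.arange(0,360,15): m(-47+27*np.cos(np.radians(t)),51+27*np.sin(np.radians(t)),zt,(0,255,0))
cv2.imwrite('pics/w7o.png',im)
```

```text
[0.4258 0.2795 0.1303] 0.24989123752216616 [ 0.32098875  0.62623251 -2.59516226] [ 0.48041986  0.519395   -0.47906667  0.51953894]
```

View pics/w7o.png

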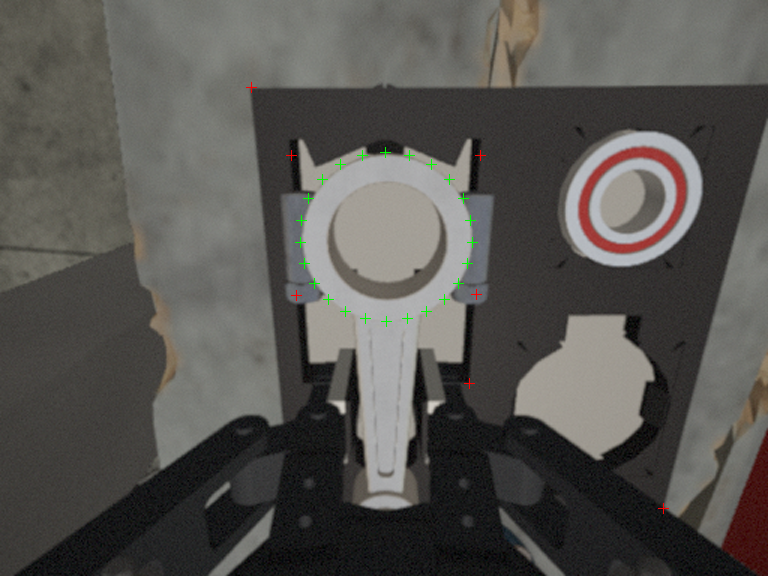

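Call:
arm_command:
  moves:
    - [[1,0.3,0,0,0],[1,0.3,0,0,0],[1,0.3,0,0,0],[1,0.2,0,0,0],[1,0.1,0,0,0],[1,0,0,0,0]]

```text
clock: 10.68
position: [0.4248, 0.2791, 0.0983]
ee_rot: [0.48, 0.519, -0.48, 0.519]
ft_force: [-0.6, 0.9, -2.3]
grip_width: 0.25
```

Call:
arm_command:
  moves:
    - [[1,0.1,0,0,0],[1,0.1,0,0,0],[1,0.1,0,0,0],[1,0,0,0,0]]

```text
clock: 11.02
position: [0.425, 0.2793, 0.0911]
ee_rot: [0.48, 0.519, -0.48, 0.519]
ft_force: [1.2, 2.2, -4.8]
grip_width: 0.25
```

Run:
```python
from h import *
i=K('wrist'); snap('wrist','w8.png')
o=manip.get_obs();print(np.round(o['position'],4),o['grip_width'],o['ft_force'],o['torque'],o['ee_rot'])
snap('scene','s8.png')
```

```text
[0.425  0.2792 0.0912] 0.25396756886090105 [ 1.40380395  2.41029841 -6.75443898] [ 0.78094288 -0.3696845  -0.01339009] [ 0.4800205   0.51938377 -0.47973159  0.51930572]
```

View pics/w8.png

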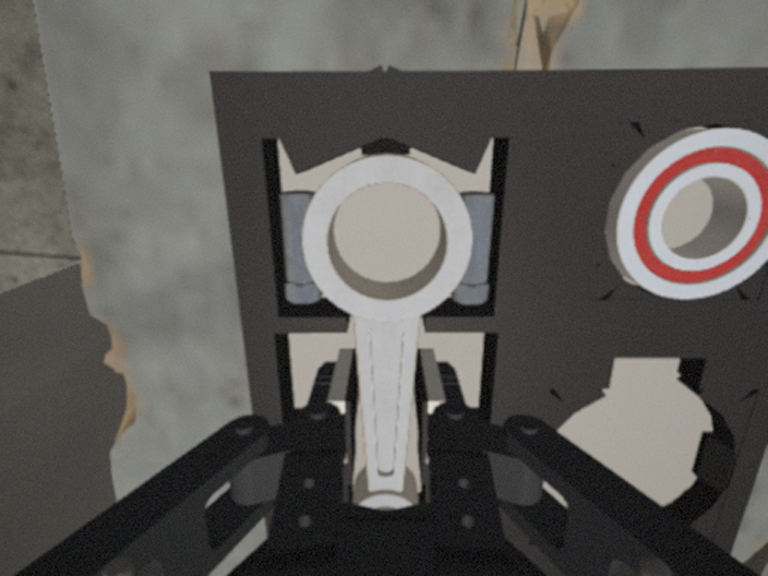

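Call:
arm_command:
  moves:
    - [[1,0.1,0,0,0],[1,0.1,0,0,0],[1,0,0,0,0]]

```text
clock: 11.37
position: [0.4253, 0.2794, 0.088]
ee_rot: [0.48, 0.52, -0.48, 0.519]
ft_force: [-7.8, -4.4, 23.7]
grip_width: 0.246
```

Call:
arm_command:
  moves:
    - [[0.6,0,0,0,0],[0.52,-0.1,0,0,0],[0.5,-0.1,0,0,0],[0.5,-0.4,0,0,0],[0.5,-0.8,0,0,0],[0.5,-0.8,0,0,0],[0.5,0,0,0,0]]

```text
clock: 11.95
position: [0.4267, 0.2799, 0.1455]
ee_rot: [0.482, 0.519, -0.478, 0.519]
ft_force: [0.6, 0.5, 1.7]
grip_width: 0.5
```

Run:
```python
from h import *
i=K('wrist'); snap('wrist','w9.png')
o=manip.get_obs();print(np.round(o['position'],4),o['grip_width'],o['ft_force'])
np.savez('w9i.npz',k=i[0],d=i[1],T=i[2])
```

```text
[0.4261 0.2797 0.1438] 0.499248890986673 [-0.40275633 -0.49866758  0.09142703]
```

View pics/w9.png

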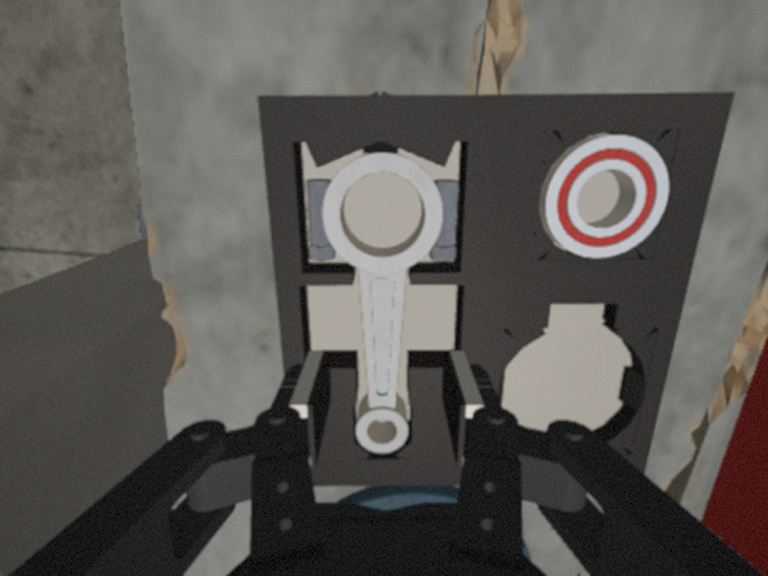

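Call:
arm_command:
  moves:
    - [[0.57,0,-0.04,-0.7,0],[0.57,0,0,-0.7,0],[0.57,0.3,0,-0.7,0],[0.57,0.5,0,0,0],[0.57,0.5,0,0,0],[0.57,0.2,0,0,0],[0.57,0.1,0,0,0],[0.57,0.1,0,0,0]]

```text
clock: 12.67
position: [0.4199, 0.3309, 0.0994]
ee_rot: [0.48, 0.519, -0.48, 0.519]
ft_force: [-14.2, -10.9, 40.8]
grip_width: 0.427
```

Run:
```python
from h import *
snap('wrist','w10.png')
o=manip.get_obs();print(np.round(o['position'],4),o['grip_width'],o['ft_force'])
```

```text
[0.4199 0.3309 0.0997] 0.4291366937598948 [ 0.3222577  -0.99682381  0.25820267]
```

View pics/w10.png

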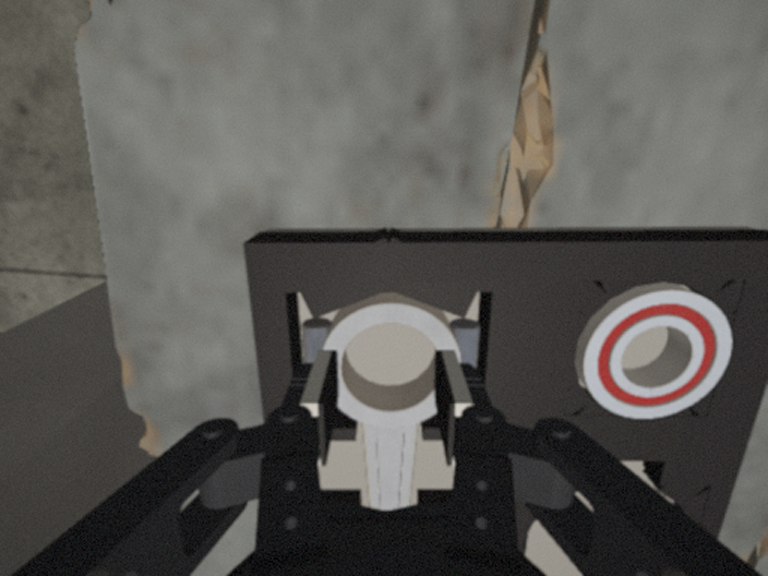

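Call:
arm_command:
  moves:
    - [[0.57,0.05,0,0,0],[0.57,0,0,0,0]]

```text
clock: 12.88
position: [0.4201, 0.331, 0.0995]
ee_rot: [0.48, 0.519, -0.48, 0.519]
ft_force: [-8.3, -5.6, 19.7]
grip_width: 0.432
```

Call:
arm_command:
  moves:
    - [[0.57,0.05,0,0,0],[0.57,0,0,0,0]]

```text
clock: 13.05
position: [0.4202, 0.331, 0.0995]
ee_rot: [0.48, 0.519, -0.48, 0.519]
ft_force: [-13.3, -9.9, 34.5]
grip_width: 0.432
```

Call:
arm_command:
  moves:
    - [[1,-0.6,0,0,0],[1,-0.4,0,1,0],[1,0,0,1,0],[1,0,0,1,0],[1,0,0,1,0],[1,0.2,0,0.6,0],[1,0.3,0,0,0],[1,0.2,0,0,0],[1,0,0,0,0]]

```text
clock: 13.8
position: [0.4285, 0.2172, 0.1032]
ee_rot: [0.48, 0.52, -0.48, 0.519]
ft_force: [-0.2, -0.7, -0.3]
grip_width: 0.002
```

Call:
arm_command:
  moves:
    - [[1,0.1,0,0,0],[1,0.1,0,0,0]]

```text
clock: 13.97
position: [0.4294, 0.2178, 0.1003]
ee_rot: [0.48, 0.52, -0.479, 0.519]
ft_force: [-18.4, -10.2, 59.8]
grip_width: -0.002
```

Call:
arm_command:
  moves:
    - [[1,-0.5,0,0,0],[0.6,-1,0,0,0],[0,-1,0,0,0],[0,-1,0,0,0],[0,-1,0,0,0],[0,-1,0,0,0],[0,-1,0,0,0],[0,-1,0,0,0],[0,0,0,0,0],[0,0,0,0,0]]

```text
clock: 14.8
position: [0.4294, 0.2177, 0.2877]
ee_rot: [0.481, 0.519, -0.479, 0.52]
ft_force: [-0.0, 0.2, -0.4]
grip_width: 0.999
```

Run:
```python
from h import *
i=K('wrist');im=manip.camera('wrist');np.savez('w11i.npz',k=i[0],d=i[1],T=i[2])
for q,z in [('rod_big',.008),('rod_small',.008),('pocket_round',.016),('sprocket',0)]:
    print(q,[(np.round(x['pixel'],1).tolist(),round(x['confidence'],2),np.round(at('wrist',x['pixel'],z,i),4)) for x in manip.pinpoint(q,'wrist')[:1]])
im=cv2.resize(im[:,:,::-1],None,fx=1.5,fy=1.5,interpolation=cv2.INTER_CUBIC)
c=np.array([.472,.2846]);a=.080;R=np.array([[np.cos(a),-np.sin(a)],[np.sin(a),np.cos(a)]])
def m(x,y,z,col):
    p=R@np.array([x,y])/1000+c; r=proj('wrist',[p[0],p[1],z/1000],i)[0]; cv2.drawMarker(im,(int((r[1]+.5)*1.5),int((r[0]+.5)*1.5)),col,cv2.MARKER_CROSS,6,1)
for t in np.arange(0,360,20):
  C,S=np.cos(np.radians(t)),np.sin(np.radians(t))
  m(-47+27*C,51+27*S,28,(0,200,0)); m(-47+14*C,-64+14*S,28,(0,200,0)); m(50+37.5*C,-42+37.5*S,16,(0,0,255))
for x,y in [(-97,100),(97,100),(97,-100),(-97,-100)]: m(x,y,28,(0,0,255))
cv2.imwrite('pics/w11o.png',im);o=manip.get_obs();print(o['position'],o['clock'])
```

```text
rod_big [([66.4, 258.5], 0.62, array([0.4226, 0.331 , 0.008 ]))]
rod_small [([163.0, 258.4], 0.8, array([0.4316, 0.2183, 0.008 ]))]
pocket_round [([149.3, 335.7], 0.93, array([0.5246, 0.2447, 0.016 ]))]
sprocket []
[0.42857719 0.21660122 0.28535128] 15.05
```

View pics/w11o.png

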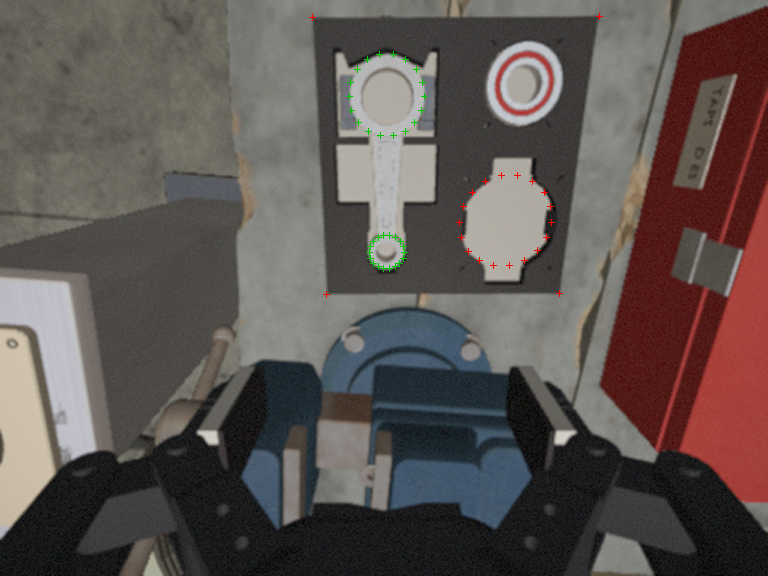

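Call:
arm_command:
  moves:
    - [[0,0,0,0.6,0],[0,0,0.5,1,0],[0,0,0.5,1,0],[0,0,0.5,1,0],[0,0,0.5,1,0],[0,0,0.5,1,0],[0,0,0.6,1,0],[0,0,0.6,1,0],[0,0,0.6,1,0],[0,0,0.6,1,0],[0,0,0.6,1,0],[0,0,0.3,0.6,0]]

```text
clock: 16.05
position: [0.5962, -0.0549, 0.2858]
ee_rot: [0.48, 0.518, -0.481, 0.519]
ft_force: [0.0, -0.0, 1.0]
grip_width: 0.999
```

Call:
arm_command:
  moves:
    - [[0,0,0,0,-7],[0,0,0,0,-7],[0,0,0,0,-7],[0,0,0,0,-7],[0,0,0,0,-7],[0,0,0,0,-7],[0,0,0,0,-7],[0,0.5,0,0,-7],[0,0.5,0,0,-7],[0,0.5,0,0,-7],[0,0.5,0,0,-7],[0,0,0,0,-7]]

```text
clock: 17.05
position: [0.594, -0.0518, 0.2332]
ee_rot: [0.007, 0.709, -0.007, 0.705]
ft_force: [-0.0, -0.1, -0.3]
grip_width: 0.995
```

Run:
```python
from h import *
i=K('wrist');snap('wrist','w12.png');o=manip.get_obs();print(o['position'],o['ee_rot'],o['clock'])
for q,z in [('sprocket',0)]:
    print(q,[(np.round(x['pixel'],1).tolist(),round(x['confidence'],2),np.round(at('wrist',x['pixel'],z,i),4)) for x in manip.pinpoint(q,'wrist')[:1]])
```

```text
[ 0.59442546 -0.05190634  0.23438835] [ 0.00372513  0.70833163 -0.00414852  0.70585779] 17.1
sprocket [([178.4, 260.4], 0.93, array([ 0.5997, -0.0488,  0.    ]))]
```

View pics/w12.png

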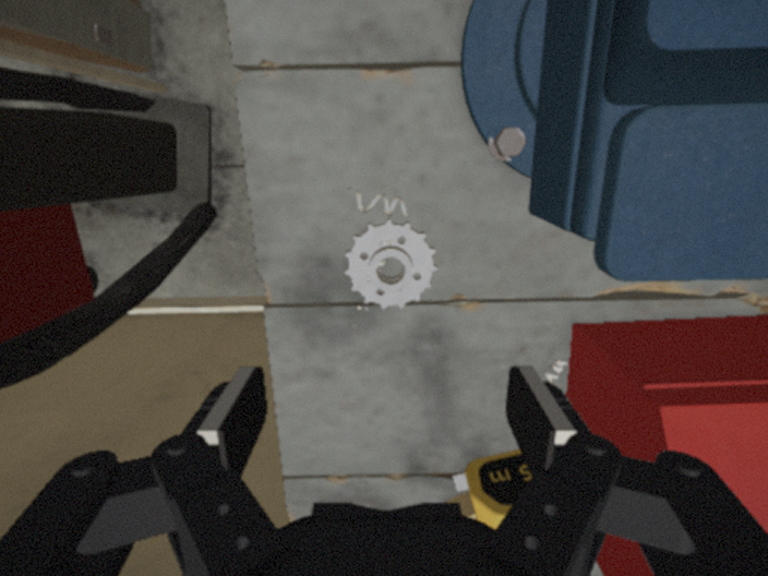

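Run:
```python
from h import *
from scipy.spatial.transform import Rotation as R
i=K('wrist');o=manip.get_obs();p=o['position']
for px,z in [((391,265.5),.007),((391,265.5),.019),((390.5,264),.019)]:
  b=at('wrist',(px[1]/1.5-.2,px[0]/1.5-.2),z,i);print(b,(b-p)@R.from_quat(o['ee_rot']).as_matrix()/.025)
```

```text
[ 0.59794448 -0.04879002  0.007     ] [9.13403264 0.13207348 0.13890792]
[ 0.59452207 -0.04884085  0.019     ] [8.65431416e+00 1.26572800e-01 1.12317332e-03]
[ 0.59341076 -0.04917099  0.019     ] [ 8.65440895  0.11229853 -0.04299752]
```

Call:
arm_command:
  moves:
    - [[0.2,0.6,0.13,0.08,0],[0.3,1,0,0,0],[0.3,1,0,0,0],[0.3,1,0,0,0],[0.3,0.8,0,0,0],[0.3,0.4,0,0,0],[0.3,0,0,0,0],[0.3,0,0,0,0]]

```text
clock: 17.82
position: [0.5979, -0.0482, 0.1169]
ee_rot: [0.01, 0.707, -0.01, 0.707]
ft_force: [-0.2, -0.8, -0.2]
grip_width: 0.699
```

Run:
```python
from h import *
i=K('wrist');snap('wrist','w13.png');o=manip.get_obs();print(o['position'],o['ee_rot'],o['clock'],o['grip_width'])
for q,z in [('sprocket',0)]:
    print(q,[(np.round(x['pixel'],1).tolist(),round(x['confidence'],2),np.round(at('wrist',x['pixel'],z,i),4)) for x in manip.pinpoint(q,'wrist')[:1]])
```

```text
[ 0.59837384 -0.04813145  0.11770845] [ 0.00968993  0.70645757 -0.00975382  0.70762184] 17.8667 0.6994604279789537
sprocket [([211.1, 253.7], 0.82, array([ 0.595 , -0.0509,  0.    ]))]
```

View pics/w13.png

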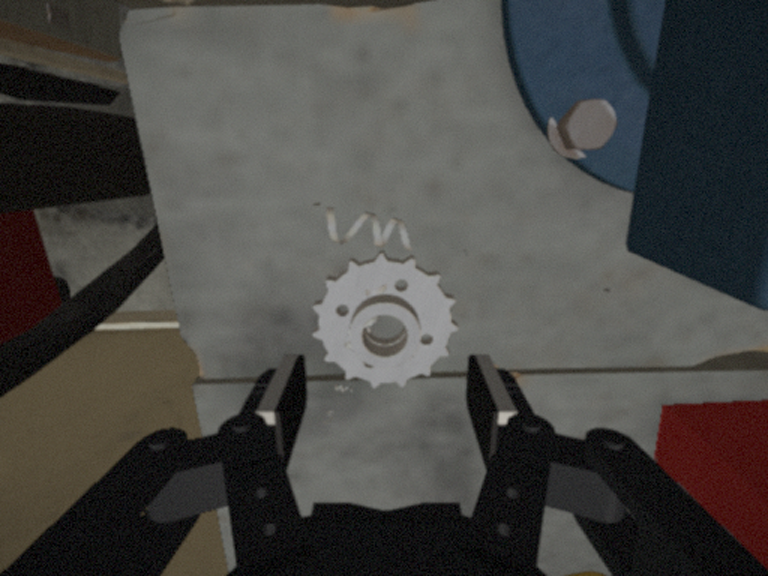

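Run:
```python
from h import *
from scipy.spatial.transform import Rotation as R
i=K('wrist');o=manip.get_obs();p=o['position']
for px,z in [((385,320.5),.007),((384.5,329.5),.019)]:
  b=at('wrist',(px[1]/1.5-.2,px[0]/1.5-.2),z,i);print(b,(b-p)@R.from_quat(o['ee_rot']).as_matrix()/.025)
```

```text
[ 0.59529927 -0.04875257  0.007     ] [ 4.43923723 -0.03063415 -0.13914995]
[ 0.59435009 -0.04891258  0.019     ] [ 3.9591501  -0.03801683 -0.17581463]
```

Call:
arm_command:
  moves:
    - [[0.3,0.5,-0.03,-0.12,0],[0.3,0.5,0,0,0],[0.4,0.35,0,0,0],[0.5,0.1,0,0,0],[0.6,0,0,0,0],[1,0,0,0,0],[1,0,0,0,0],[1,0,0,0,0],[1,0,0,0,0]]
  force: 70

```text
clock: 18.67
position: [0.5948, -0.0485, 0.0803]
ee_rot: [0.009, 0.707, -0.009, 0.707]
ft_force: [-0.1, 0.0, -1.9]
grip_width: 0.333
```

Run:
```python
from h import *
i=K('wrist');snap('wrist','w14.png');o=manip.get_obs();print(o['position'],o['ft_force'],o['clock'],o['grip_width'])
```

```text
[ 0.59470364 -0.04849447  0.08028761] [ 0.58812836  0.38972798 -2.5525761 ] 18.7167 0.33348553659772556
```

View pics/w14.png

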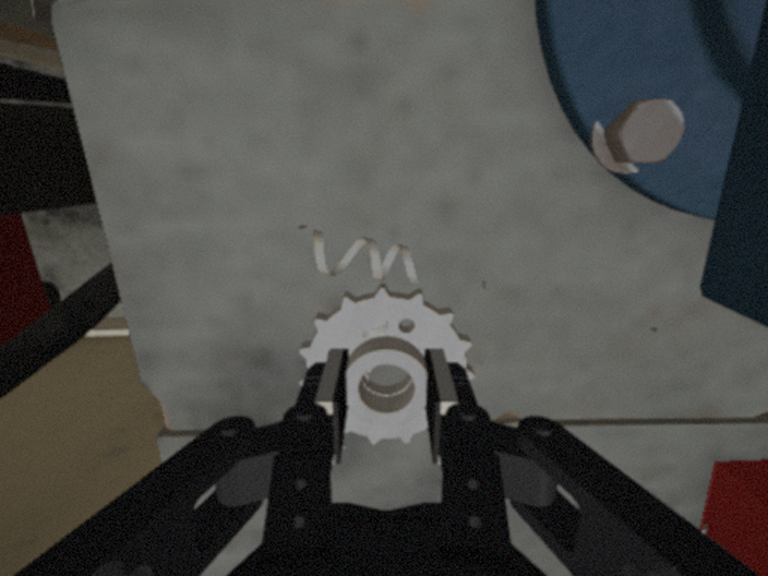

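Run:
```python
from h import *
from scipy.spatial.transform import Rotation as R
i=K('wrist');o=manip.get_obs();p=o['position']
for px,z in [((386,366),.007),((386,382),.019)]:
  b=at('wrist',(px[1]/1.5-.2,px[0]/1.5-.2),z,i);print(b,(b-p)@R.from_quat(o['ee_rot']).as_matrix())
```

```text
[ 0.59383768 -0.04875232  0.007     ] [ 0.07328738 -0.0002882  -0.00087572]
[ 0.59347054 -0.04873666  0.019     ] [ 0.0612873  -0.00028072 -0.0012404 ]
```

Call:
arm_command:
  moves:
    - [[1,-0.3,0,0,0],[1,-0.6,0,0,0],[1,-1,0,0,0],[1,-1,0,0,0],[1,-1,0,0,0],[1,-1,0,0,0],[1,-1,0,0,0],[1,-1,0,0,0],[1,-1,0,0,0],[1,-1,0,0,0],[1,0,0,0,0]]

```text
clock: 19.63
position: [0.5961, -0.049, 0.3087]
ee_rot: [0.01, 0.704, -0.009, 0.71]
ft_force: [-0.2, -0.6, -0.9]
grip_width: 0.331
```

Run:
```python
from h import *
from scipy.spatial.transform import Rotation as R
i=K('wrist');snap('wrist','w15.png');o=manip.get_obs();print(o['position'],R.from_quat(o['ee_rot']).as_matrix().round(3),o['ft_force'],o['grip_width'])
```

```text
[ 0.59549945 -0.04887964  0.30603188] [[ 0.005  0.026  1.   ]
 [ 0.     1.    -0.026]
 [-1.     0.001  0.005]] [-0.39516664  0.17780793 -2.27601564] 0.33243502506769373
```

View pics/w15.png

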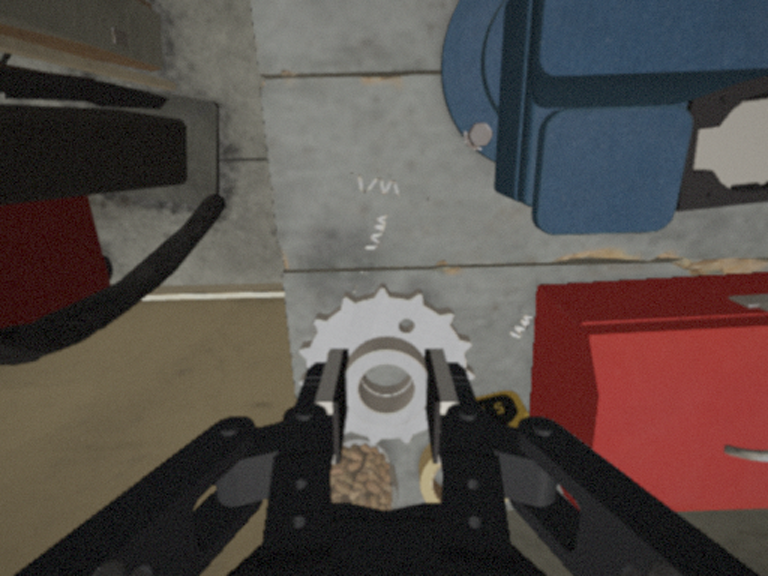

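Call:
arm_command:
  moves:
    - [[1,0,0.4,-0.6,-3],[1,0,0.8,-0.9,-3.1],[1,0,1,-0.5,0],[1,0,1,0,0],[1,0,1,0,0],[1,0,1,0,0],[1,0,1,0,0],[1,0,1,0,0],[1,0,1,0,0],[1,0,1,0,0],[1,0,1,0,0],[1,0,0.8,0,0]]

```text
clock: 20.68
position: [0.5237, 0.2263, 0.3016]
ee_rot: [-0.029, 0.707, 0.029, 0.706]
ft_force: [1.3, 0.5, -1.8]
grip_width: 0.331
```

Call:
arm_command:
  moves:
    - [[1,0,0.3,0,0],[1,0,0,0,0]]

```text
clock: 20.85
position: [0.5231, 0.2338, 0.3016]
ee_rot: [-0.03, 0.707, 0.03, 0.706]
ft_force: [0.1, 0.4, -2.9]
grip_width: 0.332
```

Call:
arm_command:
  moves:
    - [[1,0.5,0.25,0.1,0],[1,1,0.26,0.07,0],[1,1,0,0,0],[1,1,0,0,0],[1,1,0,0,0],[1,1,0,0,0],[1,0.75,0,0,0],[1,0.4,0,0,0],[1,0,0,0,0],[1,0,0,0,0]]

```text
clock: 21.68
position: [0.5276, 0.2441, 0.1363]
ee_rot: [-0.028, 0.707, 0.028, 0.706]
ft_force: [0.1, -0.9, -0.8]
grip_width: 0.333
```

```bash
cat > ov.py <<'E'
from h import *
import sys
i=K('wrist');im=manip.camera('wrist')
o=manip.get_obs();print(o['position'].round(4),o['ee_rot'].round(4),o['ft_force'].round(1),o['grip_width'],o['clock'])
im=cv2.resize(im[:,:,::-1],None,fx=1.5,fy=1.5,interpolation=cv2.INTER_CUBIC)
c=np.array([.472,.2846]);a=.080;R=np.array([[np.cos(a),-np.sin(a)],[np.sin(a),np.cos(a)]])
def m(x,y,z,col):
    p=R@np.array([x,y])/1000+c; r=proj('wrist',[p[0],p[1],z/1000],i)[0]; cv2.drawMarker(im,(int((r[1]+.5)*1.5),int((r[0]+.5)*1.5)),col,cv2.MARKER_CROSS,6,1)
zb=float(sys.argv[2]) if len(sys.argv)>2 else (o['position'][2]-.08)*1000
for t in np.arange(0,360,15):
  C,S=np.cos(np.radians(t)),np.sin(np.radians(t))
  m(50+34.5*C,-42+34.5*S,zb+7,(0,200,0)); m(50+37.5*C,-42+37.5*S,28,(0,0,255))
for x,y in [(-97,100),(97,100),(97,-100),(-97,-100),(66,8),(34,8),(66,-92),(34,-92)]: m(x,y,28,(0,0,255))
cv2.imwrite('pics/'+sys.argv[1],im)
E
python3 ov.py w16.png
```

```text
[0.528  0.2446 0.1373] [-0.028   0.7061  0.0283  0.707 ] [ 0.2 -0.3 -0.8] 0.33685951727370667 21.7333
```

View pics/w16.png

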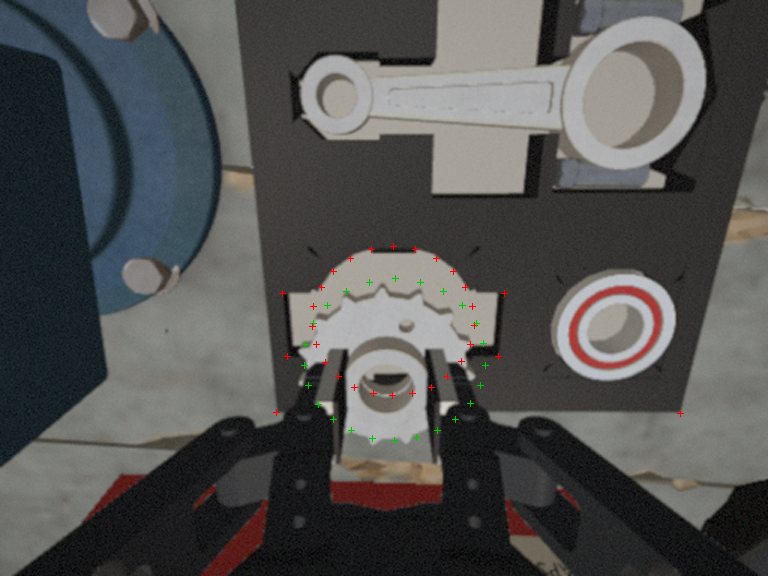

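Call:
arm_command:
  moves:
    - [[1,0.3,0.1,-0.08,0],[1,0.3,0,0,0],[1,0.2,0,0,0],[1,0.1,0,0,0],[1,0.0,0,0,0],[1,0,0,0,0]]

```text
clock: 22.23
position: [0.5251, 0.2473, 0.1138]
ee_rot: [-0.029, 0.707, 0.028, 0.706]
ft_force: [-0.7, -0.6, -2.6]
grip_width: 0.335
```

```bash
python3 ov.py w17.png
```

```text
[0.5253 0.2473 0.1141] [-0.0284  0.7064  0.0285  0.7066] [-0.  -0.6 -2.4] 0.33361475916822547 22.2833
```

View pics/w17.png

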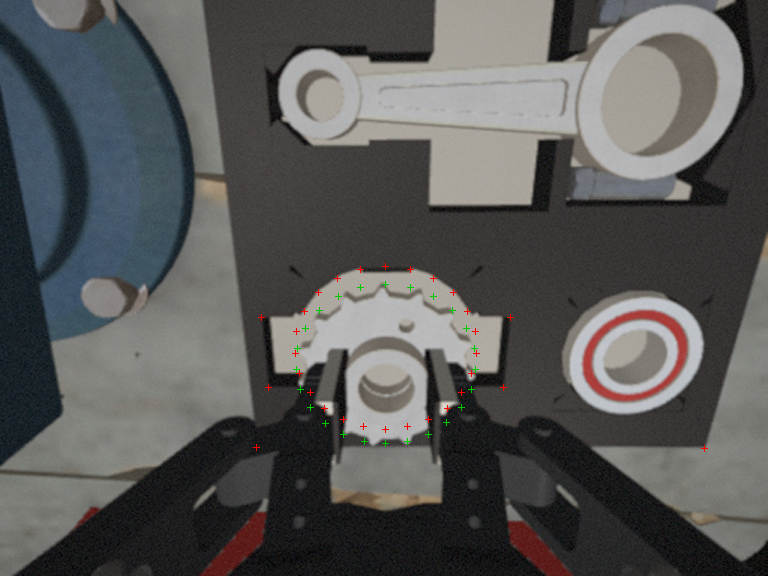

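Call:
arm_command:
  moves:
    - [[1,0.1,0,-0.02,0],[1,0.1,0,0,0],[1,0.1,0,0,0],[1,0,0,0,0]]

```text
clock: 22.62
position: [0.5243, 0.2471, 0.1058]
ee_rot: [-0.029, 0.707, 0.028, 0.706]
ft_force: [-1.0, 0.3, -2.3]
grip_width: 0.332
```

Call:
arm_command:
  moves:
    - [[1,0.05,0,0,0],[1,0.05,0,0,0],[1,0,0,0,0]]

```text
clock: 22.87
position: [0.5245, 0.2473, 0.1038]
ee_rot: [-0.028, 0.707, 0.029, 0.706]
ft_force: [-0.7, -0.0, -0.3]
grip_width: 0.333
```

Call:
arm_command:
  moves:
    - [[1,0.06,0,0,0],[1,0.06,0,0,0],[1,0,0,0,0]]

```text
clock: 23.12
position: [0.5243, 0.2474, 0.1008]
ee_rot: [-0.029, 0.707, 0.029, 0.706]
ft_force: [-3.0, -0.1, 1.0]
grip_width: 0.337
```

Call:
arm_command:
  moves:
    - [[0.6,0,0,0,0],[0.5,0,0,0,0],[0.5,-0.2,0,0,0],[0.5,-0.6,0,0,0],[0.5,-0.8,0,0,0],[0.5,0,0,0,0]]

```text
clock: 23.62
position: [0.5264, 0.248, 0.1449]
ee_rot: [-0.027, 0.705, 0.029, 0.708]
ft_force: [0.6, 0.1, 0.8]
grip_width: 0.501
```

```bash
python3 ov.py w18.png 20.8
```

```text
[0.5259 0.2478 0.1434] [-0.0277  0.7051  0.0292  0.7079] [ 0.3  0.  -0.5] 0.5024337476232765 23.6667
```

View pics/w18.png

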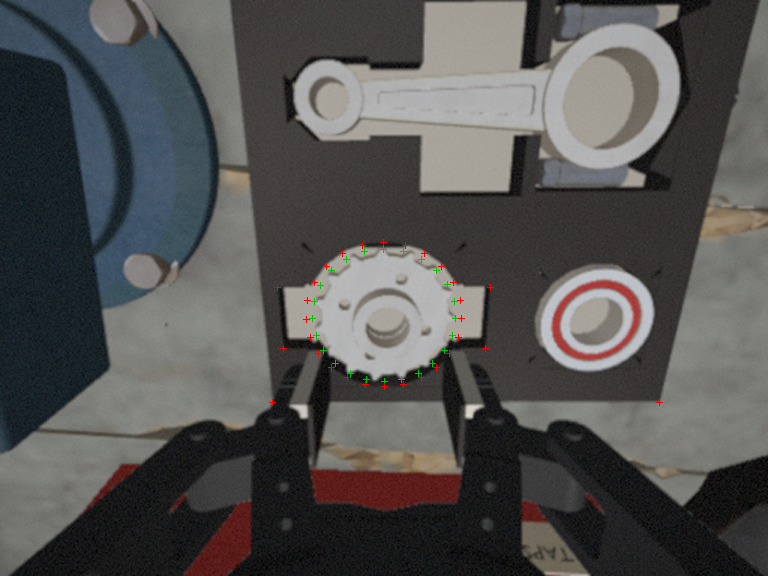

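Call:
arm_command:
  moves:
    - [[1,0,-0.04,-0.03,0],[1,0,0,0,0],[1,0.3,0,0,0],[1,0.4,0,0,0],[1,0.3,0,0,0],[1,0.1,0,0,0],[1,0,0,0,0]]

```text
clock: 24.25
position: [0.5235, 0.2458, 0.112]
ee_rot: [-0.029, 0.707, 0.028, 0.706]
ft_force: [-0.6, -0.3, 0.5]
grip_width: -0.0
```

Call:
arm_command:
  moves:
    - [[1,0.08,0,0,0],[1,0.08,0,0,0],[1,0,0,0,0]]

```text
clock: 24.5
position: [0.524, 0.2462, 0.1093]
ee_rot: [-0.028, 0.707, 0.029, 0.707]
ft_force: [0.6, -0.2, 0.5]
grip_width: 0.002
```

Call:
arm_command:
  moves:
    - [[1,0.05,0,0,0],[1,0.05,0,0,0],[1,0,0,0,0]]

```text
clock: 24.75
position: [0.5241, 0.2463, 0.1078]
ee_rot: [-0.028, 0.706, 0.029, 0.707]
ft_force: [-3.3, -2.2, 8.6]
grip_width: 0.002
```

```bash
python3 ov.py w19.png 16; python3 -c "
from h import *
snap('scene','s19.png')"
```

```text
[0.5241 0.2464 0.1078] [-0.0283  0.7064  0.0287  0.7067] [-3.2 -1.7  8.2] -0.0005846849680815458 24.8
```

View pics/w19.png

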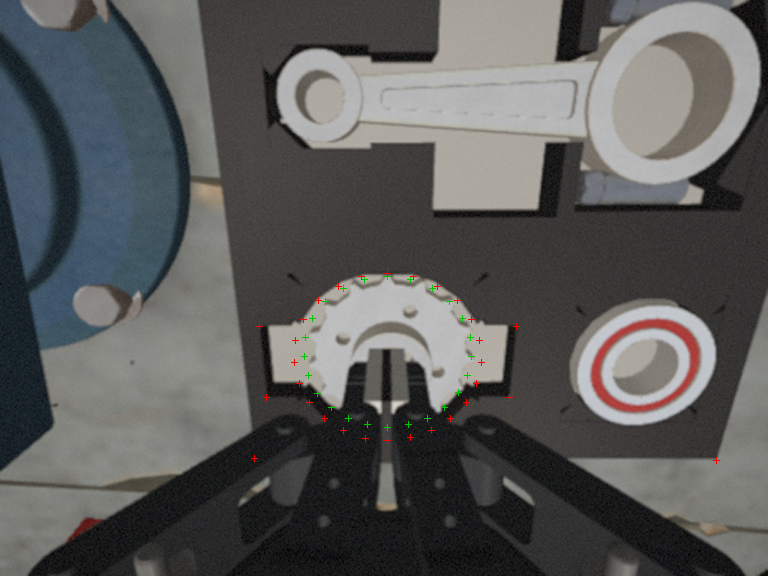

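Call:
arm_command:
  moves:
    - [[1,0.05,0,0,0],[1,0.0,0,0,0]]

```text
clock: 25.02
position: [0.5241, 0.2463, 0.1077]
ee_rot: [-0.028, 0.706, 0.029, 0.707]
ft_force: [-8.2, -5.7, 22.7]
grip_width: 0.002
```

Call:
arm_command:
  moves:
    - [[1,0.05,0,0,0],[1,0.0,0,0,0]]

```text
clock: 25.18
position: [0.5242, 0.2464, 0.1076]
ee_rot: [-0.028, 0.706, 0.029, 0.707]
ft_force: [-14.5, -7.5, 34.9]
grip_width: 0.0
```

Call:
arm_command:
  moves:
    - [[1,-0.3,0,0,0],[1,-0.1,0,0.45,0],[1,0,0,0,0],[1,0.2,0,0,0],[1,0.1,0,0,0],[1,0.05,0,0,0],[1,0,0,0,0]]

```text
clock: 25.77
position: [0.5352, 0.2472, 0.1076]
ee_rot: [-0.028, 0.706, 0.029, 0.707]
ft_force: [-8.9, -4.9, 28.6]
grip_width: -0.003
```

Call:
arm_command:
  moves:
    - [[1,-0.3,0,0,0],[1,-0.1,0,-0.45,0],[1,0,0,-0.45,0],[1,0.2,0,0,0],[1,0.1,0,0,0],[1,0.05,0,0,0],[1,0.05,0,0,0],[1,0,0,0,0]]

```text
clock: 26.43
position: [0.5119, 0.2455, 0.1075]
ee_rot: [-0.029, 0.708, 0.029, 0.705]
ft_force: [-19.3, -7.9, 37.4]
grip_width: 0.004
```

Call:
arm_command:
  moves:
    - [[1,-0.7,0,0,0],[1,-0.8,0.4,-0.6,0],[1,0,0.8,-0.9,0],[1,0,0.8,-0.9,0],[1,0,0.8,-0.95,0],[1,0.3,0,0,0],[1,0.6,0,0,0],[1,0.5,0,0,0],[1,0.1,0,0,0],[1,0,0,0,0]]

```text
clock: 27.27
position: [0.4234, 0.3078, 0.1043]
ee_rot: [-0.029, 0.707, 0.028, 0.706]
ft_force: [-0.2, -0.3, -0.5]
grip_width: -0.001
```

Call:
arm_command:
  moves:
    - [[1,0.1,0,0,0],[1,0.1,0,0,0],[1,0,0,0,0]]

```text
clock: 27.52
position: [0.424, 0.3085, 0.1009]
ee_rot: [-0.028, 0.706, 0.029, 0.707]
ft_force: [0.6, -0.4, 0.3]
grip_width: 0.0
```

Call:
arm_command:
  moves:
    - [[1,0.05,0,0,0],[1,0.05,0,0,0],[1,0,0,0,0]]

```text
clock: 27.77
position: [0.4241, 0.3086, 0.1006]
ee_rot: [-0.028, 0.706, 0.029, 0.707]
ft_force: [-8.4, -6.3, 26.1]
grip_width: -0.002
```

Call:
arm_command:
  moves:
    - [[1,-0.4,0,0,0],[1,-0.8,0,0,0],[1,-1,0,0,0],[1,-1,0,0,0],[1,-1,0,0,0],[1,-1,0,0,0],[1,-1,0,0,0],[1,-1,0,0,0],[1,-1,0,0,0],[1,0,0,0,0],[1,0,0,0,0]]

```text
clock: 28.68
position: [0.424, 0.3086, 0.3048]
ee_rot: [-0.028, 0.706, 0.029, 0.707]
ft_force: [-0.8, -0.2, 0.5]
grip_width: -0.001
```

```bash
python3 ov.py w20.png 16
python3 - <<'E'
from h import *
i=K('wrist')
for q,z in [('rod_big',.008),('rod_small',.008),('sprocket',.016)]:
    print(q,[(round(x['confidence'],2),np.round(at('wrist',x['pixel'],z,i),4)) for x in manip.pinpoint(q,'wrist')[:1]])
c=np.array([.472,.2846]);a=.08;R=np.array([[np.cos(a),-np.sin(a)],[np.sin(a),np.cos(a)]])
for p in [(-47,51),(-47,-64),(50,-42)]: print(c+R@np.array(p)/1000)
snap('scene','s20.png'); print([np.round(at('scene',x['pixel'],0),4) for x in manip.pinpoint('tape_measure','scene')[:1]])
E
```

```text
[0.4236 0.3083 0.3034] [-0.0283  0.7063  0.0287  0.7067] [-0.1 -0.2 -0.2] -0.0018914463442707195 28.7333
rod_big [(0.93, array([0.4186, 0.3314, 0.008 ]))]
rod_small [(0.88, array([0.4287, 0.2161, 0.008 ]))]
sprocket [(0.87, array([0.5222, 0.2498, 0.016 ]))]
[0.42107467 0.3316809 ]
[0.43026486 0.2170487 ]
[0.5251965  0.24673006]
[array([0.7883, 0.0509, 0.    ])]
```

View pics/w20.png

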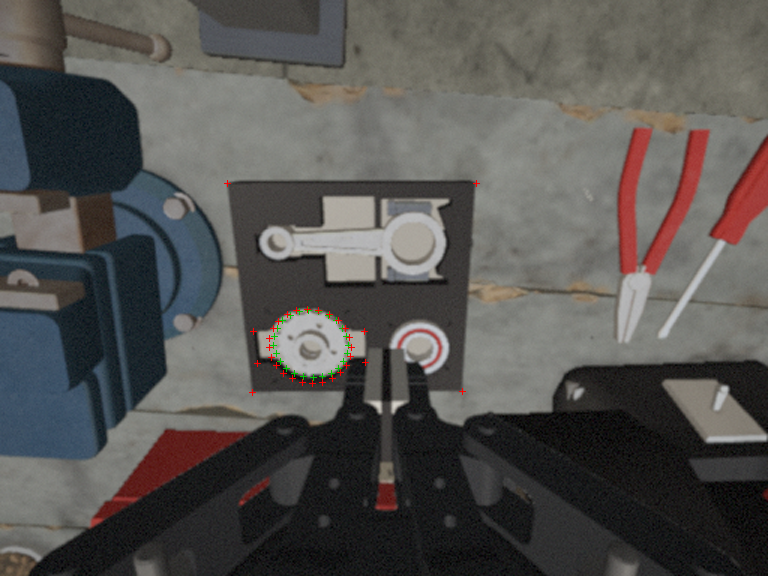

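View pics/s20.png

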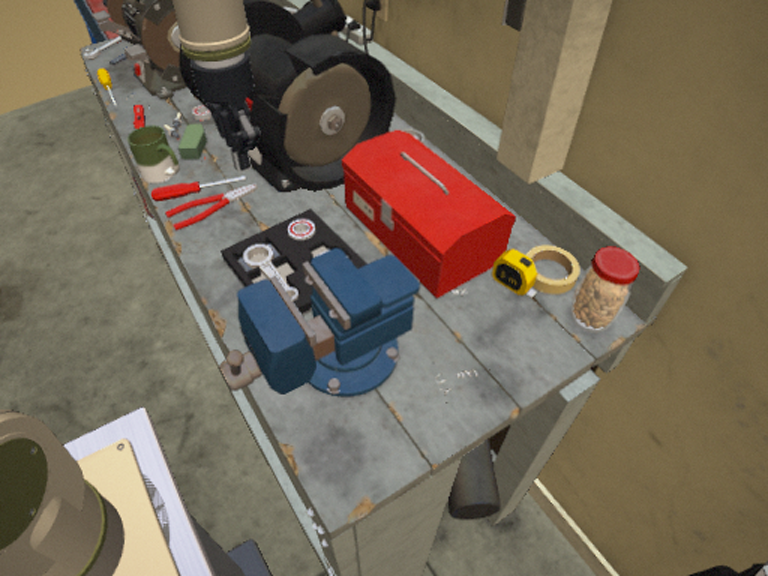

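Both parts lie in their cutouts: the rod spans about x 258–445, y 243, and the sprocket sits on the predicted circle at (310, 346). The tape measure has not moved, at (515, 272) in the scene view.

```bash
python3 -c "
from h import *
print(manip.hand_in(), manip.get_obs()['clock'])"
```

```text
the job is handed in; nothing more can be done
the job is handed in; nothing more can be done
```

Both parts are put away and I handed the job in at about 29 s of the 72 s allowed; no verdict was given.

**Rod:** I laid it in with the big end in the wide bay, pressed it in the grip, then let go and pressed each end. Both ends stopped hard: the small end took about 60 N, and the big end 34 N and 26 N in two presses. The finger contact put the ring tops at about 28 mm, flush with the foam, which is where they should be with the rod on the floor.

**Sprocket:** I let it go hub up on the beads, then pressed the hub at the middle and on each bead side. It stopped hard at the same height at all three points, within 0.2 mm at 28–37 N, so it lies level. The hub top came out at about 35 mm, which matches fully home.

**Last pictures:**
- **Sprocket:** it matched the cutout circle I predicted from the measured foam position.
- **Network estimates:** they put the rod ends 2–3 mm from their places and the sprocket about 4 mm off. That is within the 6 mm limit, but it disagrees slightly with the match in the picture.
- **Tape measure:** it looked unmoved. The network put it within about 9 mm of its first reading, and I took that as measurement scatter.
- **Arm:** it was clear of everything, about 0.2 m above the parts.

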